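# Close the vial tray with its end plate

## Robot

A 6-joint arm with a two-finger parallel gripper is mounted at the origin on the work surface. World frame = base frame: x ahead of the robot, y to its left, z up, the work surface at z = 0. Lengths are in mm, angles in rad, forces in N, time in s.
With the tool pointing down it reaches from about 350 to 775 mm from the base axis. Payload 7.3 kg.
Tool frame: the origin (TCP) lies midway between the tips of the shut fingers; the grasp point (between the pads) lies 19 mm behind it; z points along the fingers, y is the line along which they close (so a half turn about z gives the same grasp; the last joint's range is limited). The gripper opens to 92 mm and grips with 3 to 60 N. Pads are 19 mm wide; open, the fingers measure 130 mm over their backs; the gripper's body (75 mm by 190 mm) begins 47 mm behind the grasp point.
Start: joints at [1.124, 0.342, 1.524, -0, 1.275, -0.146], TCP at [155.534, 501.452, 226.741] pointing down, gripper open.
Joint ranges: [-2.53, 2.53], [-0.77, 2.02], [0.04, 2.7], [-1, 4.14], [0.28, 2.66], [-3.11, 3.11]. Speed limits (rad/s): [2.57, 2.57, 3.14, 3.14, 3.14, 3.14].

## Interface

Orientations are given as [roll, pitch, yaw] about the fixed x, y, z axes, in that order (R = Rz(yaw) Ry(pitch) Rx(roll)).
In Python, from plant import bot gives the robot as it stands.
- The arm moves only by the tool servo_tool, never from a script. Its argument "deltas" is a list of rows, each a list of 2 entries, a list of its own where there are three numbers: the shift along the tool's x, y, z in m, then the turn, a rotation vector about the tool's x, y, z in degrees. A call has 1 to 20 rows; each row shifts and turns the commanded pose from where the row before left it, along the tool's axes as they then stand; what a row does not reach is not made up. A row lasts 1/8 s, in which the tool goes at most 62.5 mm and 10.7 degrees, less where a joint would pass 70% of its speed; a pose out of reach is approached as far as the arm can. A call with a gripper value outside its range is refused whole. "fingers" is the opening, from 0 (shut) to 1 (fully open), set as the call begins (left out, the last holds). The fingers move at their own pace and stop on an object; the grip force is fixed at half the most. Time passes only in rows, so rows that do not move let the fingers close. It gives the time, the measured TCP pose, the force, the opening and the grip force at its end, in the units of the state.
- bot.get_obs(): the state, without advancing time (a new reading comes with each control period).
- bot.capture(name): name is "scene" or "top"; returns the picture (480x640x3 uint8, red, green, blue); there is no depth.
- bot.camera_model(name): a dict with "mtx" (3x3 intrinsics, pixels), "xyz" and "rotation" of the camera in the world. Camera axes: x right, y down, z forward; pixel columns grow to the right and rows downward; lengths in mm; the calibration is good to about 2 mm. A picture is of the moment at which its call begins. camera_model takes no time and is no camera call.
- bot.close_job(): hands the job in; it is judged then, once.
The state is a dict: "time": time; "joint_positions": joint angles; "dq": joint speeds; "tau": joint torques, N m; "tool_pos": TCP position; "tcp_rot": TCP orientation; "contact_force": force on the tool from outside, world axes, zero at the start; "moment": the same for the moment, N m; "grip_width": finger opening in mm; "finger_force": force on a finger pad.
Only numpy, scipy, OpenCV 4.12 (cv2) and the standard library are available. Lean on these libraries where they do the work, as an engineer would, in place of code of your own. Each camera call takes 0.05 s, during which the arm holds its last target. There are 200 camera calls.

## Task

The loaded vial tray is missing the end plate at its open end. Two end plates with hand windows hang on hook stands: lift the wider one off its hooks, carry it to the tray and slide it upright, window at the top, down the slot at the tray's open end until it sits fully home, without letting it drop. Leave the narrower plate hanging and the vials, beaker, wash bottle and scoop where they are.

Things in the scene. Friction and masses are not known exactly. Their poses are not given: they have to be found in the camera images.
- wide_plate: white plastic end plate, 150 mm wide (own y), 130 tall (own z), 8 thick (own x), same front and back. A hand window 80 wide and 44 tall leaves a 24 mm tall grip bar along the top; the window's lower edge is 62 above the bottom edge. Origin: middle of the bottom edge; z up when upright. The one to fit; hangs on one of the two hook stands.
- wide_plate_top (a point): middle of the wide plate's top edge, 130 mm above its origin; axes as the plate's
- narrow_plate: white plastic end plate, 110 mm wide (own y), 130 tall (own z), 8 thick (own x), same front and back. A hand window 80 wide and 44 tall leaves a 24 mm tall grip bar along the top; the window's lower edge is 62 above the bottom edge. Origin: middle of the bottom edge; z up when upright. Hangs on the other stand; leave it there.
- stand_a: holds the wide plate. A steel hook stand, fixed: base 150 x 110 mm, a post and two level rods 7 thick, at own y -25 and +25, that leave the post at height 125 and run 112 along own -x (roughly towards the robot), their ends turned up. Origin: foot of the post, on the bench
- stand_b: holds the narrow plate; made like stand_a. Origin: foot of its post
- stand_a_hook (a point): place on stand_a's rods, 85 mm out from the post along own -x, height 128.5 (top of the rods), where the grip bar of the wide plate rests (10 mm more or less), the plate square to the rods; axes as the stand's. The turned-up ends, 27 mm further out, rise 12 above this height; raised more than about 36 mm the plate strikes the rods with its lower window edge
- stand_b_hook (a point): the same place on stand_b's rods, where the narrow plate hangs
- tray: fixed steel tray 240 mm long (own x) and 184 wide (own y) full of violet-capped vials (tops 62 mm above the bench), with 48 mm side walls; its far end (+x) already has a 150 mm wide end plate with hand window, top at 142; its -x end, roughly towards the robot, is open. Origin: centre of its underside, on the bench
- tray_slot (a point): middle of the slot's floor, 12 mm above the bench, 100 from the tray's origin along own -x; axes as the tray's. Two white channels, one each side, take the plate's side edges: 60 tall above this floor plus 12 of flared lead-in, 12 wide along x, 156 apart bottom to bottom along y, 12 deep. When home the plate's origin is at this point, its x along the tray's x either way round
- vial_a: loose glass vial with a violet cap, standing on the bench, 32 mm diameter, 62 tall; a bystander. Origin: centre of its underside
- vial_b: loose glass vial with a violet cap, standing on the bench, 32 mm diameter, 62 tall; a bystander. Origin: centre of its underside
- beaker: loose steel beaker, 84 mm across, 100 tall; a bystander behind the hook stands. Origin: centre of its underside
- wash_bottle: loose white bottle with blue cap, 64 mm diameter, 170 tall; a bystander behind the hook stands. Origin: centre of its underside
- scoop: loose steel scoop, lying: pan 90 x 70 x 23 mm towards +x and a rod handle 100 long towards -x; a bystander. Origin: under the junction of pan and handle

How it is judged:
By the outcome, as a careful person would: the job done as asked, in the order asked, and still so for the second after the job is handed in, with the robot touching nothing.
It also fails if it takes over 50 s, if anything falls off the work surface, if the arm or the gripper's body presses on something with over 40 N, if the wrist force passes 120 N, or if a joint passes its speed limit or range.

## Working session

There is one attempt and no reset: what is moved stays moved. The work goes in short steps, Python scripts to look and compute and a tool call to move; the robot and the scene stay as the last step left them, time stands still between calls to the robot, and variables do not carry over. Pictures are saved under pics/ and viewed, at most 10 in all, crops included, and the job is handed in when it is done.

Besides the shell and the picture viewer there is one more tool, called after "Call:" as name(argument=value, ...), one argument or row to a line, values as JSON. servo_tool: Moves the arm, as the interface text tells. Its arguments: {"type":"object","properties":{"deltas":{"type":"array"},"fingers":{"type":"number"}},"required":["deltas"]}

```bash
mkdir -p pics; python3 - <<'E'
from plant import bot
import cv2,numpy as np
for n in("scene","top"):
    im=bot.capture(n);cv2.imwrite(f"pics/{n}0.png",im[:,:,::-1])
    c=bot.camera_model(n);print(n,{k:np.round(np.array(v),4).tolist() for k,v in c.items() if not isinstance(v,str)})
print(bot.get_obs())
E
```

```text
scene {'mtx': [[469.1472, 0.0, 324.1921], [0.0, 469.1472, 234.6752], [0.0, 0.0, 1.0]], 'xyz': [1207.5714, 383.4406, 858.5505], 'rotation': [-2.3613, 0.0138, 2.1288]}
top {'mtx': [[500.8698, 0.0, 317.3359], [0.0, 500.8698, 239.0578], [0.0, 0.0, 1.0]], 'xyz': [513.82, -41.64, 1141.8884], 'rotation': [-3.0907, -0.0046, -1.5642]}
{'time': 0.1, 'joint_positions': array([ 1.12397875e+00,  3.42641187e-01,  1.52489556e+00, -1.08837013e-05,
        1.27539396e+00, -1.45997017e-01]), 'dq': array([ 0.00136002, -0.00121762, -0.00160703,  0.00100751,  0.00131876,
       -0.00075825]), 'tau': array([ 7.10300592e-04, -4.32012892e+01, -2.44696838e+01,  7.19089690e-02,
        5.26333472e-02, -3.37137294e-05]), 'tool_pos': array([155.38722592, 501.11128358, 226.12966275]), 'tcp_rot': array([-3.14026732e+00, -1.84361195e-04,  2.84077515e+00]), 'contact_force': array([-1.24214607, -0.1358875 ,  0.73038697]), 'moment': array([-0.04694075, -0.00262939, -0.00518719]), 'finger_force': 0.0, 'grip_width': 91.64911626336816}
```

View pics/scene0.png

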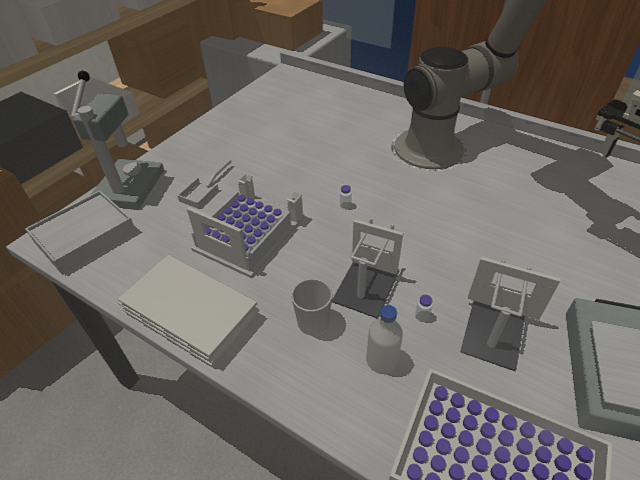

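View pics/top0.png

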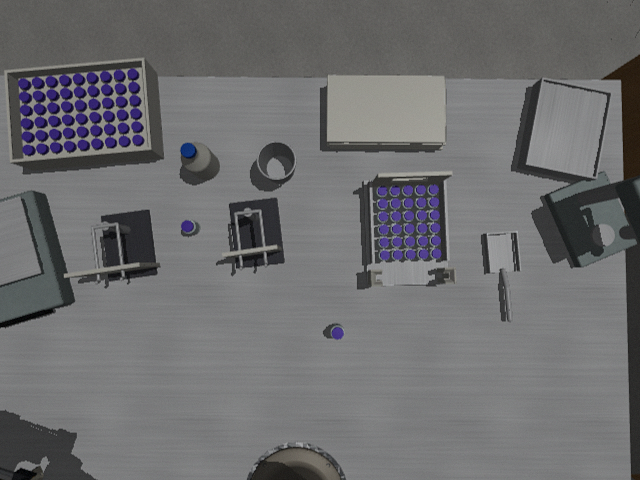

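The scene view shows the wide plate at about (513,285) on stand A and the tray at (240,230), with its channels at (246,187) and (296,208). In the top view the wide plate is at about (112,270), the narrow plate at (250,253), and the tray channels at (373,275) and (447,276). I'll zoom in on these.

```bash
cat > h.py <<'E'
import cv2,numpy as np
from scipy.spatial.transform import Rotation as R
from plant import bot
def cam(n):
    c=bot.camera_model(n);r=np.array(c["rotation"],float)
    return np.array(c["mtx"]),np.array(c["xyz"]),(r if r.shape==(3,3) else R.from_euler('xyz',r).as_matrix())
def ray(n,p):
    K,t,M=cam(n);return t,M@np.linalg.solve(K,[p[0],p[1],1.])
def onz(n,p,z):
    t,d=ray(n,p);return t+d*(z-t[2])/d[2]
def proj(n,X):
    K,t,M=cam(n);q=K@(M.T@(np.array(X)-t));return q[:2]/q[2]
def tri(p,q):
    (a,d),(b,e)=ray("scene",p),ray("top",q)
    s=np.linalg.lstsq(np.c_[d,-e],b-a,rcond=None)[0];P,Q=a+d*s[0],b+e*s[1]
    return (P+Q)/2,np.linalg.norm(P-Q)
def crops(name,L,cols=2):
    out=[]
    for im,x,y,w,h in L:
        c=cv2.resize(im[y:y+h,x:x+w],(400,300),interpolation=cv2.INTER_CUBIC)
        for u in range(0,w):
            if (x+u)%10==0: X=int((u+.5)*400/w);cv2.line(c,(X,0),(X,6),(0,0,255));cv2.putText(c,str(x+u),(X,16),0,.3,(0,0,255))
        for v in range(0,h):
            if (y+v)%10==0: Y=int((v+.5)*300/h);cv2.line(c,(0,Y),(6,Y),(0,0,255));cv2.putText(c,str(y+v),(8,Y+3),0,.3,(0,0,255))
        out.append(c)
    rows=[np.hstack(out[i:i+cols]) for i in range(0,len(out),cols)]
    cv2.imwrite(name,np.vstack(rows))
E
python3 - <<'E'
from h import *
t=cv2.imread("pics/top0.png");s=cv2.imread("pics/scene0.png")
crops("pics/c1.png",[(t,60,215,108,81),(s,460,250,108,81),(t,355,235,108,81),(s,190,160,120,90)])
E
```

```text
(no output)
```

View pics/c1.png

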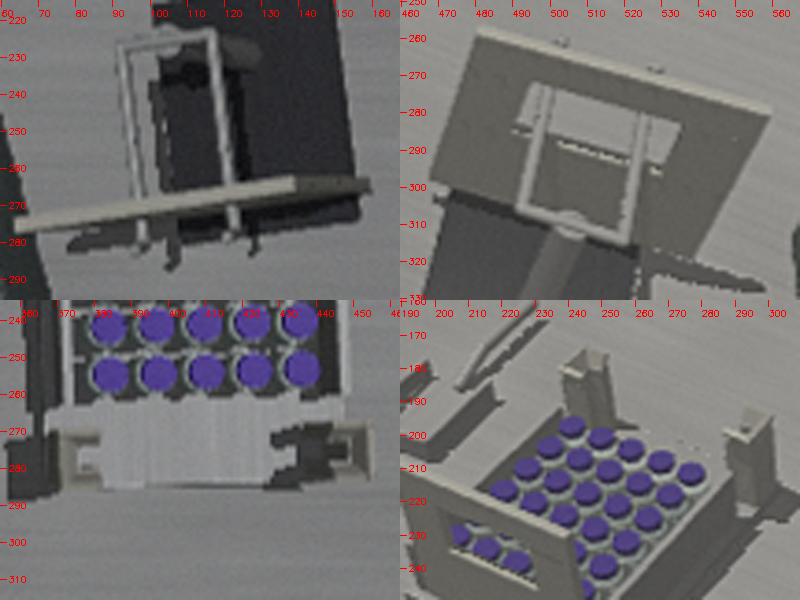

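Crop 1 shows the wide plate's top strip from (64.1,275.3) to (139.7,264.4), with the rods at left (93.8→97.3) and right (117→122). Crop 3 shows the tray channels, with slot bottoms near (375.6,277.2) and (448.5,275.3).

```bash
python3 - <<'E'
from h import *
np.set_printoptions(precision=1,suppress=True)
t=cv2.imread("pics/top0.png")
A=lambda u,v:(60+u/3.7037-.5,215+v/3.7037-.5)
B=lambda u,v:(460+u/3.7037-.5,250+v/3.7037-.5)
C=lambda u,v:(355+u/3.7037-.5,235+(v-300)/3.7037-.5)
D=lambda u,v:(190+(u-400)/3.333-.5,160+(v-300)/3.333-.5)
def yaw(a,b): d=b-a;return np.degrees(np.arctan2(d[1],d[0]))
L,Rr=onz("top",A(15,225),152.5),onz("top",A(297,185),152.5)
print("top plate",L,Rr,(L+Rr)/2,np.linalg.norm(L-Rr),"normal yaw",yaw(Rr,L)-90)
l2,r2=onz("scene",B(768,112)[0:2] if 0 else B(770-400,112),152.5),onz("scene",B(78,32),152.5)
print("scene plate",l2,r2,(l2+r2)/2,np.linalg.norm(l2-r2),yaw(r2,l2)-90)
print("tri",tri(B(370,112),A(15,225)),tri(B(78,32),A(297,185)))
for n,a,b in(("rodL",(140,205),(127,45)),("rodR",(232,210),(213,40))):
    p,q=onz("top",A(*a),125),onz("top",A(*b),125);print(n,p,q,yaw(p,q))
print(onz("top",A(140,240),138),onz("top",A(232,235),138),"rod ends")
p,q=onz("top",C(78,458),84),onz("top",C(348,451),84)
print("slot",p,q,(p+q)/2,np.linalg.norm(p-q),yaw(q,p)-90)
hsv=cv2.cvtColor(t,cv2.COLOR_BGR2HSV);m=cv2.inRange(hsv,(115,80,50),(140,255,255))
n,_,st,ce=cv2.connectedComponentsWithStats(m)
P=[onz("top",ce[i],62)[:2] for i in range(1,n) if st[i,4]>20 and 365<ce[i][0]<450 and 180<ce[i][1]<265]
P=np.array(P);(c,s,a)=cv2.minAreaRect(P.astype(np.float32));print(len(P),P.mean(0),s,a)
# far end plate top strip & channels in scene, raw pixels for vials
for i in range(1,n):
    if st[i,4]>20 and not(365<ce[i][0]<450 and 180<ce[i][1]<265) and ce[i][1]>200: print("vial",onz("top",ce[i],62))
# channels mask in scene: top ends
for nm,u,v in(("chan-y",586,360),("chan+y",752,424)): print(nm,onz("scene",D(u,v),84))
E
```

```text
top plate [489.6 452.7 152.5] [511.8 303.7 152.5] [500.7 378.2 152.5] 150.57957962218657 normal yaw 8.476524298149087
scene plate [489.4 455.2 152.5] [513.6 308.4 152.5] [501.5 381.8 152.5] 148.71292335288047 9.350153314699824
tri (array([489.2, 454.3, 151.4]), np.float64(2.1393261117374895)) (array([511.1, 306.7, 148.8]), np.float64(3.322157767117007))
rodL [500.2 398.7 125. ] [587.7 408.3 125. ] 6.291255175789786
rodR [497.8 348.4 125. ] [590.8 361.3 125. ] 7.875671949319113
[481.6 392.5 138. ] [484.6 343.1 138. ] rod ends
slot [ 488.2 -169.4   84. ] [ 493.1 -323.2   84. ] [ 490.6 -246.3   84. ] 153.94917485168457 1.8539857027763276
30 [ 608.  -244.7] (140.28004455566406, 112.26496887207031) 2.2514946460723877
vial [595.5 236.1  62. ]
vial [368.3 -90.2  62. ]
chan-y [ 490.2 -323.6   84. ]
chan+y [ 486.3 -166.1   84. ]
```

Call:
servo_tool(
  deltas=[
    [[0,0,0],[0,0,9.2]],
    [[0,0,0],[0,0,9.2]],
    [[0,0,0],[0,0,9.2]],
    [[0,0,0],[0,0,9.2]],
    [[0,0,0],[0,0,9.2]],
    [[0,0,0],[0,0,9.2]],
    [[0,0,0],[0,0,9]],
    [[-0.017,0.032,0],[0,0,0]],
    [[-0.017,0.032,0],[0,0,0]],
    [[-0.017,0.032,0],[0,0,0]],
    [[-0.017,0.032,0],[0,0,0]],
    [[-0.017,0.032,0],[0,0,0]],
    [[-0.017,0.032,0],[0,0,0]],
    [[-0.017,0.032,0],[0,0,0]],
    [[-0.017,0.032,0],[0,0,0]],
    [[-0.017,0.032,0],[0,0,0]],
    [[-0.017,0.032,0],[0,0,0]],
    [[0,0,0],[0,0,0]],
    [[0,0,0],[0,0,0]],
  ],
  fingers=0.5,
)

```text
time: 2.48
tool_pos: [496.6, 381.1, 226.2]
tcp_rot: [-3.14, 0.0, 1.72]
contact_force: [0.5, 1.1, 0.8]
grip_width: 46.3
finger_force: 0.0
```

Call:
servo_tool(
  deltas=[
    [[-0.003,0.004,0.015],[0,0,0]],
    [[0,0,0.02],[0,0,0]],
    [[0,0,0.02],[0,0,0]],
    [[0,0,0.02],[0,0,0]],
    [[0,0,0.015],[0,0,0]],
    [[0,0,0.01],[0,0,0]],
    [[0,0,0.004],[0,0,0]],
    [[0,0,0],[0,0,0]],
    [[0,0,0],[0,0,0]],
  ],
)

```text
time: 3.6
tool_pos: [502.0, 378.8, 123.4]
tcp_rot: [3.14, -0.001, 1.72]
contact_force: [-0.5, 0.5, 1.0]
grip_width: 45.7
finger_force: 0.0
```

```bash
python3 - <<'E'
from h import *
t=bot.capture("top")[:,:,::-1].copy();s=bot.capture("scene")[:,:,::-1].copy()
cv2.imwrite("pics/t1.png",t);cv2.imwrite("pics/s1.png",s)
crops("pics/c2.png",[(t,60,215,108,81),(s,460,230,128,96)])
E
```

```text
(no output)
```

View pics/c2.png

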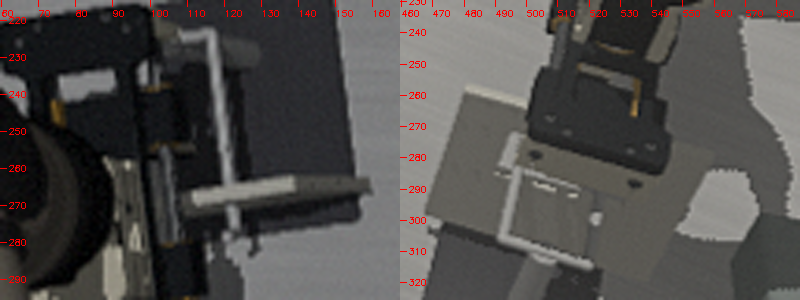

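The gripper body sits over the bar, with the fingers on either side near (107,262) in the top view. Closing now.

Call:
servo_tool(
  deltas=[
    [[0,0,0],[0,0,0]],
    [[0,0,0],[0,0,0]],
    [[0,0,0],[0,0,0]],
    [[0,0,0],[0,0,0]],
    [[0,0,0],[0,0,0]],
    [[0,0,0],[0,0,0]],
  ],
  fingers=0,
)

```text
time: 4.45
tool_pos: [501.6, 378.6, 122.7]
tcp_rot: [-3.141, -0.0, 1.72]
contact_force: [-0.3, -1.3, 0.4]
grip_width: 8.0
finger_force: 30.0
```

Call:
servo_tool(
  deltas=[
    [[0,0,-0.008],[0,0,0]],
    [[0,0,-0.008],[0,0,0]],
    [[0,0,-0.007],[0,0,0]],
    [[0,0,0],[0,0,0]],
    [[0,0,0],[0,0,0]],
  ],
)

```text
time: 5.08
tool_pos: [501.6, 378.6, 145.6]
tcp_rot: [-3.141, 0.0, 1.72]
contact_force: [-0.6, 0.2, -1.2]
grip_width: 8.1
finger_force: 30.0
```

Call:
servo_tool(
  deltas=[
    [[0,-0.005,0],[0,0,0]],
    [[0,-0.01,0],[0,0,0]],
    [[0,-0.01,0],[0,0,0]],
    [[0,-0.01,0],[0,0,0]],
    [[0,-0.01,0],[0,0,0]],
    [[0,-0.01,0],[0,0,0]],
    [[0,-0.01,0],[0,0,0]],
    [[0,0,0],[0,0,0]],
    [[0,0,0],[0,0,0]],
  ],
)

```text
time: 6.2
tool_pos: [437.7, 369.1, 145.9]
tcp_rot: [3.141, -0.0, 1.72]
contact_force: [1.1, 0.4, -1.7]
grip_width: 7.7
finger_force: 30.0
```

Call:
servo_tool(
  deltas=[
    [[0,0,-0.01],[0,0,0]],
    [[0,0,-0.025],[0,0,0]],
    [[0,0,-0.03],[0,0,0]],
    [[0,0,-0.03],[0,0,0]],
    [[-0.01,0,-0.02],[0,0,0]],
    [[-0.025,0,-0.01],[0,0,0]],
    [[-0.035,0,0],[0,0,0]],
    [[-0.04,-0.003,0],[0,0,0]],
    [[-0.04,-0.003,0],[0,0,0]],
    [[-0.04,-0.003,0],[0,0,0]],
    [[-0.04,-0.003,0],[0,0,0]],
    [[-0.04,-0.003,0],[0,0,0]],
    [[-0.04,-0.003,0],[0,0,0]],
    [[-0.04,-0.003,0],[0,0,0]],
    [[-0.04,-0.003,0],[0,0,0]],
    [[-0.04,-0.003,0],[0,0,0]],
    [[-0.04,-0.003,0],[0,0,0]],
    [[-0.04,-0.003,0],[0,0,0]],
    [[-0.04,-0.003,0],[0,0,0]],
    [[-0.035,-0.003,0],[0,0,0]],
  ],
)

```text
time: 8.7
tool_pos: [486.1, -217.1, 271.4]
tcp_rot: [3.141, 0.001, 1.72]
contact_force: [1.6, -0.1, -2.0]
grip_width: 7.7
finger_force: 30.0
```

Call:
servo_tool(
  deltas=[
    [[-0.02,-0.002,0],[0,0,1.5]],
    [[-0.01,0,0],[0,0,2]],
    [[0,0,0],[0,0,2]],
    [[0,0,0],[0,0,1]],
    [[0,0,0],[0,0,0]],
    [[0,0,0],[0,0,0]],
  ],
)

```text
time: 9.45
tool_pos: [488.3, -244.8, 270.8]
tcp_rot: [3.141, -0.0, 1.608]
contact_force: [0.1, -0.5, -1.9]
grip_width: 7.9
finger_force: 30.0
```

```bash
python3 - <<'E'
from h import *
t=bot.capture("top")[:,:,::-1].copy();s=bot.capture("scene")[:,:,::-1].copy()
cv2.imwrite("pics/t2.png",t);cv2.imwrite("pics/s2.png",s)
o=bot.get_obs();print(o["tool_pos"],o["tcp_rot"],o["contact_force"],o["joint_positions"])
crops("pics/c3.png",[(t,345,220,120,90),(s,160,60,240,180)])
E
```

```text
[ 488.24457756 -245.01419166  270.79312046] [ 3.14149956e+00 -3.83668088e-05  1.60738186e+00] [-0.61561347 -0.42092333 -1.07798301] [-6.05475475e-01  3.51695591e-01  1.38689004e+00  8.77093261e-05
  1.40295544e+00 -6.42075654e-01]
```

View pics/c3.png

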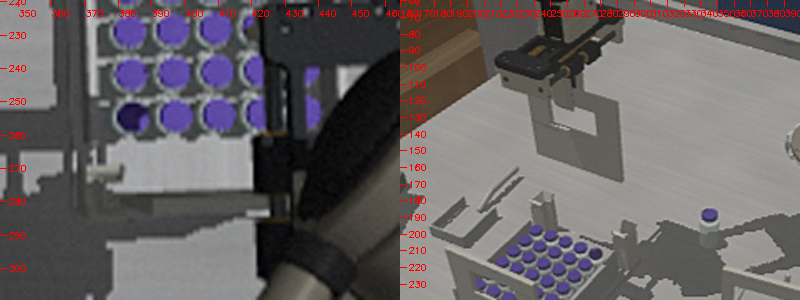

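The top view shows the plate's left half just above the +y channel at about (375,279). The scene view shows the plate hanging upright, with its bottom corners near (241,153) and (293,169). I'll lower it to just above the channels and compare.

Call:
servo_tool(
  deltas=[
    [[0,0,0.015],[0,0,0]],
    [[0,0,0.02],[0,0,0]],
    [[0,0,0.02],[0,0,0]],
    [[0,0,0.015],[0,0,0]],
    [[0,0,0.007],[0,0,0]],
    [[0,0,0],[0,0,0]],
    [[0,0,0],[0,0,0]],
  ],
)

```text
time: 10.42
tool_pos: [488.6, -245.6, 194.4]
tcp_rot: [3.14, 0.001, 1.607]
contact_force: [0.8, -0.4, -1.8]
grip_width: 7.6
finger_force: 30.0
```

```bash
python3 - <<'E'
from h import *
t=bot.capture("top")[:,:,::-1].copy();s=bot.capture("scene")[:,:,::-1].copy()
cv2.imwrite("pics/t3.png",t);cv2.imwrite("pics/s3.png",s)
o=bot.get_obs();print(o["tool_pos"],o["tcp_rot"],o["contact_force"])
crops("pics/c4.png",[(t,355,235,108,81),(s,225,130,100,75),(s,230,165,40,30),(s,275,180,40,30)])
E
```

```text
[ 488.53665476 -245.53344012  194.38648339] [3.14038575e+00 7.53821649e-04 1.60683650e+00] [ 0.05867779  0.26111732 -1.27320599]
```

View pics/c4.png

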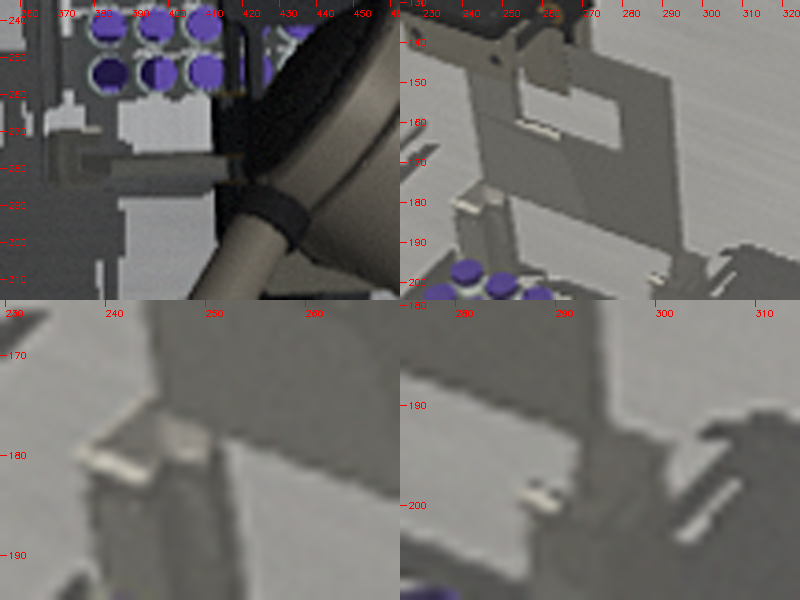

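The plate's +x face bottom corners in the scene view are about (246,176.4) and (295,192.7). Next I'll zoom into the unobstructed channels in the first pictures.

```bash
python3 - <<'E'
from h import *
np.set_printoptions(precision=1,suppress=True)
t=cv2.imread("pics/top0.png");s=cv2.imread("pics/scene0.png")
crops("pics/c5.png",[(s,230,165,40,30),(s,275,180,40,30),(t,362,262,40,30),(t,422,260,40,30)])
a,b=onz("scene",(246,176.4),94.4),onz("scene",(295,192.7),94.4)
print(a,b,(a+b)/2,np.linalg.norm(a-b),np.degrees(np.arctan2(b[1]-a[1],b[0]-a[0]))-90)
c=np.array([489.5,-245.5]);th=np.radians(2);e=np.array([-np.sin(th),np.cos(th)]);f=np.array([np.cos(th),np.sin(th)])
for n in("scene","top"):
  for z in(84,72):
    for sy in(-78,78): print(n,z,sy,[proj(n,[*(c+e*sy+f*k),z]) for k in(-6,6)])
E
```

```text
[ 495.3 -315.4   94.4] [ 483.4 -167.7   94.4] [ 489.3 -241.6   94.4] 148.2047760473468 4.594206036166142
scene 84 -78 [array([246.2, 176.7]), array([243.5, 179.2])]
scene 84 78 [array([295.8, 195.3]), array([293.3, 198. ])]
scene 72 -78 [array([246.8, 180.2]), array([244.1, 182.7])]
scene 72 78 [array([296.1, 198.8]), array([293.5, 201.6])]
top 84 -78 [array([448.7, 278.6]), array([448.4, 272.9])]
top 84 78 [array([374.8, 280.7]), array([374.6, 275. ])]
top 72 -78 [array([447.2, 278.4]), array([446.9, 272.8])]
top 72 78 [array([374.1, 280.5]), array([373.9, 274.8])]
```

View pics/c5.png

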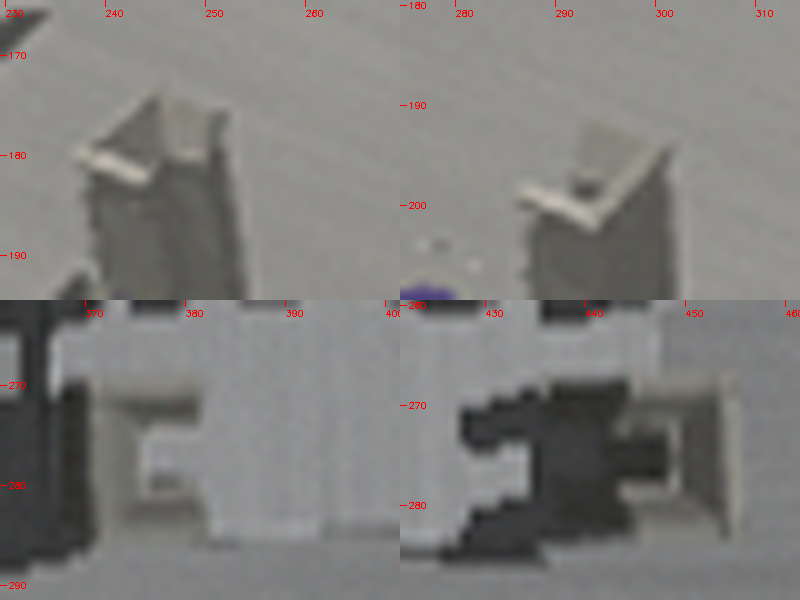

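In the unobstructed view the slot bottoms in the top view are at x≈375.5 and 449 (z≈72), with the outer flare from 370.7 to 455, rows about 277.5 and 275.3. This puts the slot centre nearer y≈-248. I'll check plate and slot with fitted edges.

```bash
python3 - <<'E'
from h import *
np.set_printoptions(precision=1,suppress=True)
g=cv2.cvtColor(cv2.imread("pics/s3.png"),cv2.COLOR_BGR2GRAY).astype(float)
def cross(v,x0,lo=1):
    th=(v.min()+v.max())/2;i=np.where((v[:-1]<th)&(v[1:]>=th))[0]
    return x0+i[0]+(th-v[i[0]])/(v[i[0]+1]-v[i[0]]) if len(i) else None
pts=[(u,cross(g[r0:r0+14,u],r0)) for u in range(256,288) for r0 in[int(176+(u-246)*.33)-6]]
pts=np.array([p for p in pts if p[1]]);k=np.polyfit(pts[:,0],pts[:,1],1);print("bottom",k,np.std(np.polyval(k,pts[:,0])-pts[:,1]))
rt=np.array([(cross(g[v,284:304],284) or np.nan,v) for v in range(160,189)]);
lf=np.array([(244+ (lambda c:20-c if c else np.nan)(cross(g[v,234:264][::-1],-0)) if 0 else (lambda c:252-c if c else np.nan)(cross(g[v,236:253][::-1],0)),v) for v in range(155,173)])
out=[]
for nm,p in(("L",lf),("R",rt)):
    p=p[~np.isnan(p[:,0])];q=np.polyfit(p[:,1],p[:,0],1);r=np.std(np.polyval(q,p[:,1])-p[:,0])
    v=(k[0]*q[1]+k[1])/(1-k[0]*q[0]);u=q[0]*v+q[1];out.append((u,v));print(nm,q,r,(u,v))
a,b=[onz("scene",p,94.4) for p in out];print(a,b,(a+b)/2,np.linalg.norm(a-b),np.degrees(np.arctan2(b[1]-a[1],b[0]-a[0]))-90)
# slot from outer flare walls, z=84 scene / top
S=[onz("scene",p,84) for p in((241.3,176.5),(297.7,198.3))];T=[onz("top",p,84) for p in((455,275.2),(370.7,277.5))];U=[onz("top",p,72) for p in((449,275.5),(375.5,277.2))]
for q in(S,T,U): print(q,(q[0]+q[1])/2,np.linalg.norm(q[0]-q[1]))
print("plate +y end top view",onz("top",(376.1,279),224.4))
gt=cv2.cvtColor(cv2.imread("pics/t3.png"),cv2.COLOR_BGR2GRAY);print(gt[270:288:1,365:420:3])
E
```

```text
bottom [ 0.4 83.5] 0.14469488568480288
L [  0.2 217.7] 0.09587751111024066 (np.float64(245.43248768096458), np.float64(175.75294122485067))
R [  0.1 281.4] 0.07630331279129914 (np.float64(295.6245162978097), np.float64(194.62038122267728))
[ 493.9 -318.5   94.4] [ 488.7 -162.2   94.4] [ 491.3 -240.3   94.4] 156.37469308894075 1.8928599122110938
[array([ 492.4, -335.4,   84. ]), array([ 488., -157.,   84.])] [ 490.2 -246.2   84. ] 178.46851164687135
[array([ 493.4, -337.1,   84. ]), array([ 487.4, -159.1,   84. ])] [ 490.4 -248.1   84. ] 178.03272504061624
[array([ 492.4, -327.6,   72. ]), array([ 487.8, -170.7,   72. ])] [ 490.1 -249.1   72. ] 156.96053577708733
plate +y end top view [ 488.2 -153.4  224.4]
[[ 63 102  70  70 128 127  70  91 162 168 166 165 163 163 165 171   0  16
   16]
 [ 64  55  70  70  67  67  70  92 166 168 166 162 163 166 166 172   0   9
   14]
 [ 67  53  71  68  65  67  73  85 167 167 163 163 163 165 163 171   7  13
   18]
 [ 67  59  73  66  67  65  71  72 137 166 163 162 164 164 165 172   4  14
    4]
 [ 68  59  76  65  69  72  76  72  64 169 169 164 164 168 16
[... 374 characters left out ...]
  80  79  83  81  85  84  81  82  84  82  45
   30]
 [ 68  58  76  65  61  58  58  84  87  83  79  82  82  82  83  81  82  46
   34]
 [ 72  59  75  66  68  62  60  83  83  79  82  82  79  78  81  79  80  48
   34]
 [ 70  56  72  67  61  67  66  79  77  78  74  72  77  77  71  75  73  59
   39]
 [ 64  56  69  63  68  65  73  74  70  73  69  69  73  73  71  70  59  48
   37]
 [ 72  66  68  69  70  67  76  75  75  74  64  71  69  68  66  67  27  28
   27]
 [ 69  73  71  76  75  76  70  75  71  75  69  68  67  63  61  64   1  11
   26]
 [ 67  66  70  72  73  71  60  72  72  68  65  69  67  66  65  65   6  16
   21]
 [ 70  70  71  67  69  72  73  67  62  66  64  64  64  64  63 108   0  14
   17]]
```

Call:
servo_tool(
  deltas=[
    [[-0.0033,0.0022,0],[0,0,0]],
    [[0,0,0.006],[0,0,0]],
    [[0,0,0.006],[0,0,0]],
    [[0,0,0.005],[0,0,0]],
    [[0,0,0.004],[0,0,0]],
    [[0,0,0],[0,0,0]],
    [[0,0,0],[0,0,0]],
  ],
)

```text
time: 11.4
tool_pos: [490.6, -248.6, 172.8]
tcp_rot: [3.141, 0.0, 1.607]
contact_force: [0.3, -0.1, -2.2]
grip_width: 7.7
finger_force: 30.0
```

Call:
servo_tool(
  deltas=[
    [[0,0,0.003],[0,0,0]],
    [[0,0,0.003],[0,0,0]],
    [[0,0,0.002],[0,0,0]],
    [[0,0,0],[0,0,0]],
  ],
)

```text
time: 11.9
tool_pos: [490.4, -248.5, 164.4]
tcp_rot: [-3.141, -0.0, 1.607]
contact_force: [-0.1, 0.3, -2.1]
grip_width: 7.9
finger_force: 30.0
```

Call:
servo_tool(
  deltas=[
    [[0,0,0.005],[0,0,0]],
    [[0,0,0.006],[0,0,0]],
    [[0,0,0.006],[0,0,0]],
    [[0,0,0.005],[0,0,0]],
    [[0,0,0],[0,0,0]],
  ],
)

```text
time: 12.52
tool_pos: [490.3, -248.4, 142.1]
tcp_rot: [-3.141, -0.001, 1.607]
contact_force: [0.1, 0.3, -1.9]
grip_width: 7.7
finger_force: 30.0
```

Call:
servo_tool(
  deltas=[
    [[0,0,0.005],[0,0,0]],
    [[0,0,0.005],[0,0,0]],
    [[0,0,0.005],[0,0,0]],
    [[0,0,0.005],[0,0,0]],
    [[0,0,0],[0,0,0]],
  ],
)

```text
time: 13.15
tool_pos: [490.3, -248.4, 122.2]
tcp_rot: [-3.141, -0.001, 1.607]
contact_force: [0.0, -0.2, -1.3]
grip_width: 7.6
finger_force: 30.0
```

Bottom is about 10 mm above the floor, so I'll creep down until it makes contact.

Call:
servo_tool(
  deltas=[
    [[0,0,0.002],[0,0,0]],
    [[0,0,0.002],[0,0,0]],
    [[0,0,0.002],[0,0,0]],
    [[0,0,0.001],[0,0,0]],
    [[0,0,0],[0,0,0]],
  ],
)

```text
time: 13.78
tool_pos: [490.5, -248.5, 115.6]
tcp_rot: [-3.142, -0.0, 1.607]
contact_force: [-1.0, 0.5, -1.4]
grip_width: 8.1
finger_force: 30.0
```

Call:
servo_tool(
  deltas=[
    [[0,0,0.001],[0,0,0]],
    [[0,0,0.001],[0,0,0]],
    [[0,0,0],[0,0,0]],
  ],
)

```text
time: 14.15
tool_pos: [490.5, -248.5, 113.6]
tcp_rot: [-3.142, -0.0, 1.607]
contact_force: [0.5, 0.1, -1.2]
grip_width: 8.0
finger_force: 30.0
```

Call:
servo_tool(
  deltas=[
    [[0,0,0.001],[0,0,0]],
    [[0,0,0],[0,0,0]],
    [[0,0,0],[0,0,0]],
  ],
)

```text
time: 14.52
tool_pos: [490.5, -248.6, 112.7]
tcp_rot: [3.142, -0.0, 1.607]
contact_force: [0.2, -0.0, -1.6]
grip_width: 7.6
finger_force: 30.0
```

Call:
servo_tool(
  deltas=[
    [[0,0,0.001],[0,0,0]],
    [[0,0,0],[0,0,0]],
    [[0,0,0],[0,0,0]],
  ],
)

```text
time: 14.9
tool_pos: [490.8, -248.7, 112.3]
tcp_rot: [3.141, 0.0, 1.607]
contact_force: [0.3, 2.0, 5.3]
grip_width: 7.6
finger_force: 30.0
```

Call:
servo_tool(
  deltas=[
    [[0,0,0.0005],[0,0,0]],
    [[0,0,0],[0,0,0]],
    [[0,0,0],[0,0,0]],
  ],
)

```text
time: 15.28
tool_pos: [490.9, -248.7, 112.3]
tcp_rot: [3.14, 0.001, 1.607]
contact_force: [-2.2, 2.8, 8.6]
grip_width: 7.6
finger_force: 30.0
```

Call:
servo_tool(
  deltas=[
    [[0,0,0.001],[0,0,0]],
    [[0,0,0.0005],[0,0,0]],
    [[0,0,0],[0,0,0]],
    [[0,0,0],[0,0,0]],
  ],
)

```text
time: 15.78
tool_pos: [491.3, -248.7, 112.2]
tcp_rot: [3.139, 0.002, 1.607]
contact_force: [-3.3, 3.7, 19.8]
grip_width: 7.6
finger_force: 30.0
```

Call:
servo_tool(
  deltas=[
    [[0,0,-0.0015],[0,0,0]],
    [[0,0,0],[0,0,0]],
  ],
)

```text
time: 16.02
tool_pos: [490.9, -248.7, 112.3]
tcp_rot: [3.14, 0.001, 1.607]
contact_force: [-2.0, 0.8, 10.8]
grip_width: 7.9
finger_force: 30.0
```

Call:
servo_tool(
  deltas=[
    [[0,0,0],[0,0,0]],
    [[0,0,0],[0,0,0]],
    [[0,0,0],[0,0,0]],
    [[0,0,0],[0,0,0]],
  ],
  fingers=0.4,
)

```text
time: 16.52
tool_pos: [490.5, -248.5, 110.9]
tcp_rot: [-3.141, -0.0, 1.607]
contact_force: [0.8, 0.1, -0.1]
grip_width: 36.0
finger_force: 0.0
```

Call:
servo_tool(
  deltas=[
    [[0,0,-0.005],[0,0,0]],
    [[0,0,-0.01],[0,0,0]],
    [[0,0,-0.02],[0,0,0]],
    [[0,0,-0.025],[0,0,0]],
    [[0,0,-0.025],[0,0,0]],
    [[0,0,-0.025],[0,0,0]],
    [[0.02,-0.03,-0.01],[0,0,0]],
    [[0.04,-0.02,0],[0,0,0]],
    [[0.04,0,0],[0,0,0]],
    [[0.04,0,0],[0,0,0]],
    [[0.04,0,0],[0,0,0]],
    [[0.04,0,0],[0,0,0]],
    [[0.02,0,0],[0,0,0]],
    [[0,0,0],[0,0,0]],
    [[0,0,0],[0,0,0]],
  ],
)

```text
time: 18.4
tool_pos: [432.1, -11.1, 231.6]
tcp_rot: [3.141, 0.0, 1.607]
contact_force: [0.5, -0.5, 0.7]
grip_width: 36.7
finger_force: 0.0
```

```bash
python3 - <<'E'
from h import *
t=bot.capture("top")[:,:,::-1].copy();s=bot.capture("scene")[:,:,::-1].copy()
cv2.imwrite("pics/t4.png",t);cv2.imwrite("pics/s4.png",s)
crops("pics/c6.png",[(t,355,165,160,120),(s,180,140,140,105),(t,40,180,280,210),(s,320,200,260,195)])
E
```

```text
(no output)
```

View pics/c6.png

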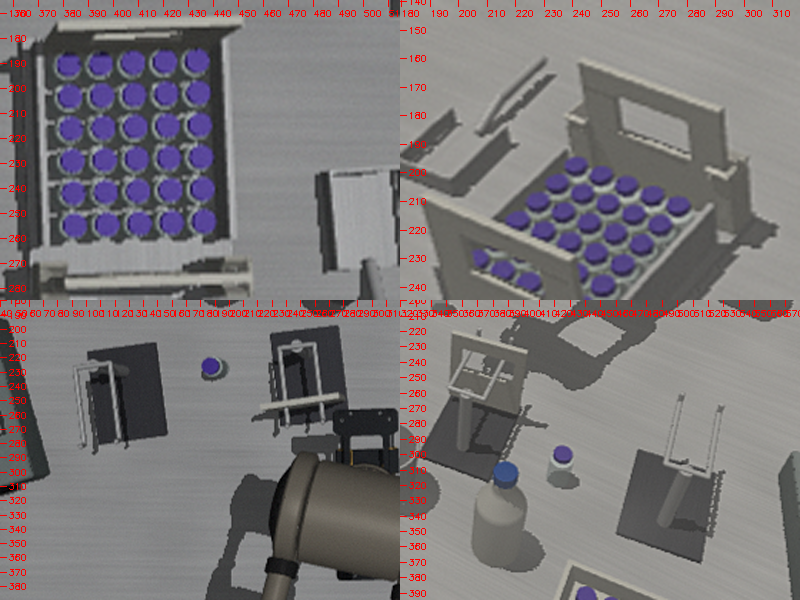

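The plate stands upright in both channels, window at the top. The narrow plate still hangs and the bystanders haven't moved. I'll check the top edge height numerically, then hand in.

```bash
python3 - <<'E'
from h import *
c=np.array([490.3,-246.3]);th=np.radians(2);e=np.array([-np.sin(th),np.cos(th)])
print([proj("scene",[*(c+e*k),142]).round(1) for k in(-75,75)],"seen ~(242.8,161.5),(292.8,178.3)")
print(bot.close_job())
E
```

```text
[array([242.3, 160.4]), array([291.7, 178.2])] seen ~(242.8,161.5),(292.8,178.3)
the job is handed in; nothing more can be done
None
```

The wide plate is fully home in the tray's slot, upright with the window at the top. The narrow plate still hangs, the bystanders look undisturbed in the final pictures, and the job was handed in at about 18.5 s.

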